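# Photograph the tall honey jar

### The job

Take a sharp photograph of the tall honey jar with the camera on the table tripod. Swing the camera round on its pan head until the jar is centred in front of the lens. Then press the release button gently to its halfway stop, hold it there about a second so that the camera can focus, and only then squeeze it smoothly fully down and let it come up again; leave the camera aimed at the jar and do not shift the jars or anything else on the table.

Things in the scene. Friction and masses are not known exactly. Their poses are not given: they have to be found in the camera images.
- lens (a point): Centre of the front rim of the camera's fixed lens barrel: 81 mm ahead of the vertical pan axis. x: along the lens axis, away from the camera (level); y: camera's left; z: up. The barrel is a 62 mm cylinder running back 60 mm from here to the body; in front of it the glass's rim, 52 mm across, stands out another 10 mm. Barrel underside 31 mm below this point.
- pan (a joint): Angle of the camera about the vertical axis of the tripod head (rad), growing anticlockwise from above. At the start the camera is turned too far anticlockwise, by 0.25 rad or more. No lock: it turns under about 0.45 N m (a sideways push of 6 to 8 N on the lens barrel) and stays where it is left. Black camera, 130 mm wide (65 mm each side of the pan axis), 46 mm deep plus lens; the tripod is fixed to the table, legs within 115 mm of the axis and lower than 80 mm.
- collar (a point): Centre of the top of the fixed collar (27 mm across) of the release, on the hand grip at the camera's right front: 32 mm ahead of and 49 mm right of the pan axis, 30 mm above the lens axis; axes as for lens. Out of it stands a round aluminium mushroom button, 18 mm across; it moves along an axis that leans 20 degrees from vertical towards the front of the camera. It is screwed in by hand: its top stands 9.5 to 13.5 mm above this point along that axis, not known which.
- button (a joint): First stage of the release button, along its axis (m): 0 up, 0.0035 at the halfway stop. A soft spring, about 1 N at the start and 2.5 N at the stop.
- shutter (a joint): Second stage of the release button (m): 0 until the halfway stop is overcome, 0.003 fully down. It gives way only at about 9 N and takes 12 N at the end; total travel 6.5 mm. Finder hump: 31 mm to its left, top 46 mm above the lens axis. Both stages spring back when released. The picture is taken at about 0.002. Driving it faster than 60 mm/s shakes the camera.
- jar_tall_mid (a point): Centre, half-way up, of the jar to photograph: the only tall one of the three honey jars that stand in a loose row on the robot's right, 0.35 to 0.55 m from the camera: 82 mm in diameter, 165 mm high, gold lid (the other two are 105 mm high). It may stand at any place in the row.
- jar_tall: The same tall jar; origin at the centre of its underside, z up. It is only photographed, not moved.
- jar_b: bystander: closed honey jar with a gold lid, 78 mm in diameter, 105 mm high, upright; origin at the centre of its underside. Leave it standing.
- jar_c: bystander: closed honey jar with a gold lid, 78 mm in diameter, 105 mm high, upright; origin at the centre of its underside. Leave it standing.
- spray_a: bystander: small dark spray bottle, 33 mm in diameter, 100 mm high, upright; origin under its centre.
- spray_b: bystander: small dark spray bottle, 33 mm in diameter, 100 mm high, upright; origin under its centre.
- dipper: bystander: wooden honey dipper lying along its x, 160 mm long, 24 mm high; origin on the table near its middle.
- pencil: bystander: yellow pencil lying along its x, 176 mm long, 8 mm thick; origin on the table at its middle.
- lens_cap: bystander: round black lens cap lying flat, 60 mm in diameter, 7 mm thick; origin under its centre.
- notebook: bystander: closed notebook lying flat, 150 x 107 mm, 11 mm thick; origin under its centre.
There are look-alikes about, which are no part of the job. Of the things that look like the jar_tall, the larger one is meant.

How it is judged:
On the way, in this order (a step that is already met when the one before it is completed fails the run):
1. the camera is aimed: the tall jar's centre is within 20 mm of the lens axis, seen from above (y of jar_tall_mid in the frame of lens between -0.02 and 0.02 m and x of jar_tall_mid in the frame of lens above 0.05 m), for 0.3 s.
2. the button is held at its halfway stop for 0.7 s (first stage at least 3 of 3.5 mm, second stage under 0.8 mm) (value of joint button above 0.003 m and value of joint shutter below 0.0008 m), for 0.7 s.
3. the button is pressed fully down (second stage at least 2.6 of 3 mm) (value of joint shutter above 0.0026 m), for 0.1 s.
At the end, for the whole second after the job is handed in: The button is up again, the camera still points at the tall jar (its centre within 25 mm of the lens axis, seen from above), and the tall jar stands upright within 10 mm of where it was (value of joint button below 0.0007 m and value of joint shutter below 0.0006 m and y of jar_tall_mid in the frame of lens between -0.025 and 0.025 m and angle between jar_tall's own z axis and vertical below 0.1 rad and distance of jar_tall from where it was at the start of the episode below 0.01 m and linear speed of jar_tall below 0.01 m/s); the robot touches nothing.
It fails at once if the release fired (second stage past 2 mm) while the tall jar was more than 25 mm off the lens axis (value of joint shutter above 0.002 m and (y of jar_tall_mid in the frame of lens above 0.025 m or y of jar_tall_mid in the frame of lens below -0.025 m)).
It fails at once if the release was jabbed: its second stage driven down faster than 60 mm/s (velocity of joint shutter above 0.06 m/s).
It fails at once if a jar or another thing on the table was moved more than 15 mm (distance of any of jar_tall, jar_b, jar_c, spray_a, spray_b, dipper, pencil, lens_cap, notebook from where it was at the start of the episode above 0.015 m).
It also fails if it takes over 51 s, if anything falls off the work surface, if the arm or the gripper's body presses on something with over 40 N, if the wrist force passes 120 N, or if a joint passes its speed limit or range.

### The arm

A 7-joint arm with a two-finger parallel gripper is mounted at the origin on the work surface. World frame = base frame: x ahead of the robot, y to its left, z up, the work surface at z = 0. Lengths are in m, angles in rad, forces in N, time in s.
With the tool pointing down it reaches from about 0.4 to 0.85 m from the base axis. Payload 4.5 kg.
Tool frame: the origin (TCP) lies on the centre line of the jaws, within the pads' length; the fingertips stand ahead of it and the grasp point (between the pads) lies 3 mm ahead of it (r.finger_overhang is the z of the fingertips in the tool frame, in m); z points along the fingers, y is the direction in which the jaws open and shut (so a half turn about z gives the same grasp; the last joint's range is limited). The gripper opens to 88 mm and grips with 3 to 60 N. Pads are 18 mm wide; open, the fingers measure 123 mm over their backs; the gripper's body (75 mm by 187 mm) begins 45 mm behind the grasp point.
Start: joints at [1.264, 0.689, -0.195, 1.565, 0.157, 0.902, -0.215], TCP at [0.209, -0.589, 0.261] pointing down, gripper open.
Joint ranges: [-3.01, 3.01], [-0.46, 2.08], [-1.47, 1.51], [0.13, 2.56], [-1, 4.14], [0.04, 2.09], [-2.66, 2.66]. Speed limits (rad/s): [2.57, 2.57, 3.14, 3.14, 3.14, 3.14, 3.14].

### API

Orientations are given as a unit quaternion [x, y, z, w].
In Python, from plant import get_state, snapshot, camera_model, workorder, boxes_of, mark_of, r gives the robot as it stands.
- The arm moves only by the tool jog_arm, never from a script. Its argument "rows" is a list of rows, each a list of 2 entries, a list of its own where there are three numbers: the shift along the tool's x, y, z normalised to -1 to 1, where 1 is 75 cm, then the turn about the tool's z normalised to -1 to 1, where 1 is 2 rad. A call has 1 to 20 rows; each row is the pose to reach, as a shift and turn from the pose commanded when the call began, along the tool's axes at that moment; what a row does not reach only later rows make up. A row lasts 1/12 s, in which the tool goes at most 41.7 mm and 7.16 degrees, less where a joint would pass 70% of its speed; a pose out of reach is approached as far as the arm can. A call with a number of a shift or a turn outside -1 to 1 is refused whole. A call with a gripper value outside its range is refused whole. "gripper" is the finger opening in mm, from 0 to 88.1, set as the call begins (left out, the last holds). The fingers move at their own pace and stop on an object; "newtons" is the grip in N (left out, the last holds). Time passes only in rows, so rows that repeat a pose let the fingers close. It gives the time, the measured TCP pose, the force and the opening at its end, in the units of the state.
- get_state(): the state, without advancing time (a new reading comes with each control period).
- snapshot(name): name is "scene" or "top"; returns the picture (420x560x3 uint8, red, green, blue); there is no depth.
- camera_model(name): a dict with "mtx" (3x3 intrinsics, pixels), "k1" (the pictures are not rectified: a ray, as slopes to the right and down, at radius r is drawn at 1 + k1 r^2 times it, then the intrinsics apply), "extrinsics" (4x4, takes a point from camera to world coordinates). Camera axes: x right, y up, looking along -z (the intrinsics and any distortion apply to the point x, -y, -z); pixel columns grow to the right and rows downward; lengths in m; the calibration is good to about 2 mm. A picture is of the moment at which its call begins. camera_model takes no time and is no camera call.
- workorder.finish_job(): hands the job in, once; it reports no verdict.
Trained networks look in the newest picture that a camera, given by its name, has taken for a name from the list of things; names that differ only in an ending like _2 or _b are one class to them, and where a whole thing is asked for, a point or a joint stands for the part that bears it (a point fixed in the world has none). Each returns a list of dicts, best first, with "p" (0 to 1); they miss things now and then, are a little off and sometimes report something else, mostly with a low value. They report only what shows in the picture. A call takes as long as a camera call. They do not tell look-alikes from the thing itself.
- boxes_of(thing, camera): "rect" ([left, top, right, bottom] in pixels, round what is visible of it).
- mark_of(thing, camera): "pixel" ([row, column] in pixels: a listed point, or the origin of a listed thing).
The state is a dict: "clock": time; "q": joint angles; "qd": joint speeds; "joint_torque": joint torques, N m; "tool_pos": TCP position; "eef_rot": TCP orientation; "contact_force": force on the tool from outside, world axes, zero at the start; "moment": the same for the moment, N m; "opening": opening from 0.0 (shut) to 1.0 (fully open).
Only numpy, scipy, OpenCV 4.12 (cv2) and the standard library are available. Lean on these libraries where they do the work, as an engineer would, in place of code of your own. Each camera call takes 0.05 s, during which the arm holds its last target.

## Working session

There is one attempt and no reset: what is moved stays moved. The work goes in short steps, Python scripts to look and compute and a tool call to move; the robot and the scene stay as the last step left them, time stands still between calls to the robot, and variables do not carry over. Pictures are saved under pics/ and viewed, and the job is handed in when it is done.

Besides the shell and the picture viewer there is one more tool, called after "Call:" by a JSON object that holds its "api" and its "payload", one argument or row to a line. jog_arm: Moves the arm, as the interface text tells. Scaled input: -1 to 1 covers 75 cm each way for a shift and 2 rad each way for a turn. Its arguments: {"type":"object","properties":{"rows":{"type":"array"},"gripper":{"type":"number"},"newtons":{"type":"number"}},"required":["rows"]}

```bash
ls; mkdir -p pics
python3 - <<'E'
from plant import *
import cv2
s=get_state()
for k,v in s.items(): print(k,v)
print(r.finger_overhang)
for n in("scene","top"):
    im=snapshot(n); cv2.imwrite(f"pics/{n}0.png",im[:,:,::-1]); c=camera_model(n); print(n,c)
    for t in["lens","collar","jar_tall_mid"]:
        print(t,mark_of(t,n)[:3])
    print(boxes_of("jar_tall",n)[:4])
E
```

```text
pics
clock 0.0
q [ 1.26381532  0.69001556 -0.19450767  1.56632387  0.15731615  0.90251615
 -0.21512435]
qd [ 0.00068683  0.00117281  0.00043143 -0.00275376  0.00044077  0.00135401
  0.00152245]
joint_torque [-9.68853601e-05 -5.27561152e+01 -1.26654770e+00 -1.53427541e+01
 -5.25330228e-02  6.67869084e-03  1.54493414e-04]
tool_pos [ 0.20864053 -0.58852014  0.25989552]
eef_rot [ 9.85512876e-01  1.69598044e-01 -2.32247201e-04 -9.05526754e-04]
contact_force [-0.28464977  0.01579942 -0.39012304]
moment [-0.02839278 -0.02523512 -0.06239738]
opening 1.000860712977035
0.022
scene {'mtx': array([[503.18293058,   0.        , 277.26278277],
       [  0.        , 503.18293058, 217.52990913],
       [  0.        ,   0.        ,   1.        ]]), 'k1': -0.06109262977436329, 'extrinsics': array([[-0.42478867, -0.73948345,  0.52222487,  1.12803404],
       [ 0.90516404, -0.35665644,  0.23124501,  0.29577504],
       [ 0.01525301,  0.57092943,  0.82085743,  1.14055624],
       [ 0.        ,  0.        ,  0.        ,  1.        ]])}
lens [{'pixel': [268.8, 329.0], 'p': 0.79}]
collar []
jar_tall_mid [{'p
[... 251 characters left out ...]
        , 280.37488053],
       [  0.        , 532.7718381 , 199.34675672],
       [  0.        ,   0.        ,   1.        ]]), 'k1': -0.018982841579048313, 'extrinsics': array([[-0.00634225,  0.98109798, -0.19340769,  0.27349691],
       [-0.99985648, -0.00318318,  0.01664015, -0.00150505],
       [ 0.01570997,  0.19348546,  0.98097736,  1.44493116],
       [ 0.        ,  0.        ,  0.        ,  1.        ]])}
lens [{'pixel': [179.2, 195.9], 'p': 0.91}]
collar [{'pixel': [202.8, 200.7], 'p': 0.85}]
jar_tall_mid [{'pixel': [278.5, 356.5], 'p': 0.97}, {'pixel': [234.3, 348.1], 'p': 0.79}]
[{'rect': [340.6, 269.1, 373.6, 291.5], 'p': 0.97}, {'rect': [333.1, 210.2, 371.5, 254.9], 'p': 0.87}]
```

View pics/scene0.png

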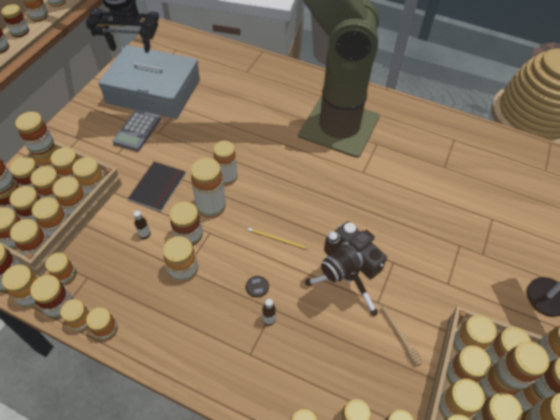

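View pics/top0.png

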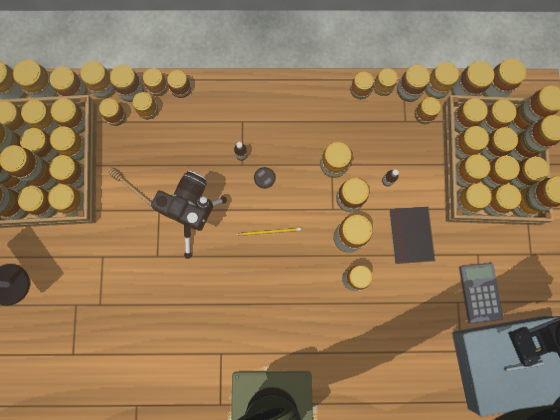

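```bash
cat > h.py <<'E'
import numpy as np, cv2
from plant import *
def ray(n,row,col):
    c=camera_model(n);K=c['mtx'];E=c['extrinsics']
    d=np.array([(col-K[0,2])/K[0,0],(row-K[1,2])/K[1,1]]);u=d.copy()
    for _ in range(20): u=d/(1+c['k1']*(u@u))
    v=E[:3,:3]@np.array([u[0],-u[1],-1]);return E[:3,3],v/np.linalg.norm(v)
def proj(n,P):
    c=camera_model(n);K=c['mtx'];E=c['extrinsics']
    p=E[:3,:3].T@(np.asarray(P,float)-E[:3,3]);u=np.array([p[0],-p[1]])/-p[2]
    u=u*(1+c['k1']*(u@u));return K[1,1]*u[1]+K[1,2],K[0,0]*u[0]+K[0,2]
def atz(n,row,col,z):
    o,d=ray(n,row,col);return o+d*(z-o[2])/d[2]
def tri(a,b):
    (o1,d1),(o2,d2)=ray("scene",*a),ray("top",*b)
    t=np.linalg.lstsq(np.c_[d1,-d2],o2-o1,rcond=None)[0]
    p,q=o1+t[0]*d1,o2+t[1]*d2;return (p+q)/2,np.linalg.norm(p-q)
E
python3 - <<'E'
from h import *
print("lens",tri((268.8,329),(179.2,195.9)))
print("jar",tri((188.3,207.7),(234.3,348.1)), atz("top",234.3,348.1,.0825),atz("scene",188.3,207.7,.0825))
for n,(r0,r1,c0,c1) in {"scene":(210,320,290,400),"top":(155,265,140,250)}.items():
    im=cv2.imread(f"pics/{n}0.png")[r0:r1,c0:c1]; cv2.imwrite(f"pics/{n}0c.png",cv2.resize(im,None,fx=5,fy=5,interpolation=cv2.INTER_CUBIC))
E
```

```text
lens (array([0.57894372, 0.18369168, 0.15928586]), np.float64(0.0034115540290833675))
jar (array([ 0.45109184, -0.20268368,  0.08700214]), np.float64(0.009838293229149092)) [ 0.44963975 -0.1987656   0.0825    ] [ 0.44955237 -0.20970114  0.0825    ]
```

Run:
```python
from h import *
im=cv2.imread("pics/top0.png")[130:300,310:400]; cv2.imwrite("pics/jc.png",cv2.resize(im,None,fx=3.5,fy=3.5,interpolation=cv2.INTER_CUBIC))
```

```text
(no output)
```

View pics/scene0c.png

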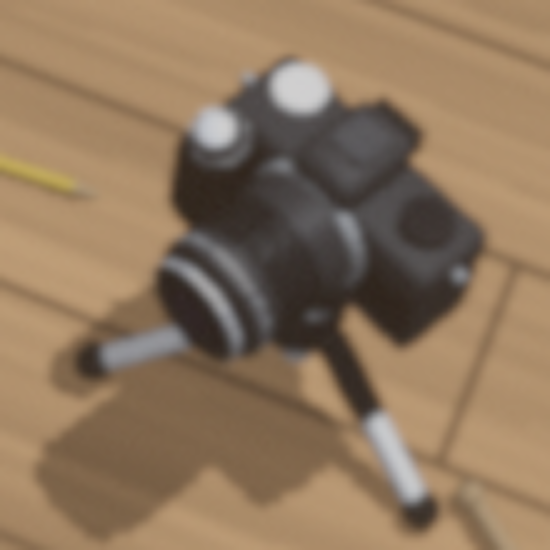

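View pics/top0c.png

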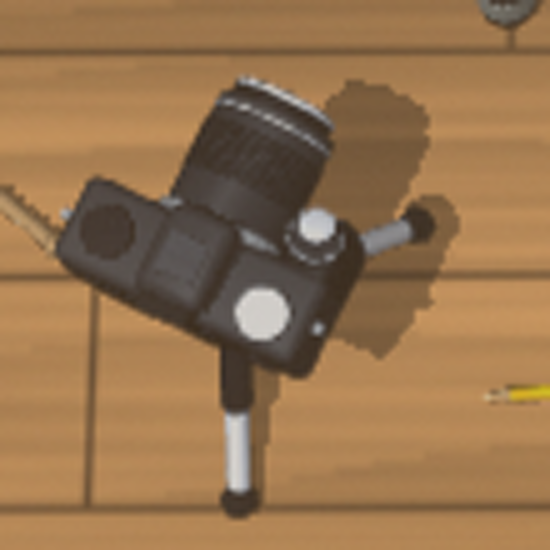

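View pics/jc.png

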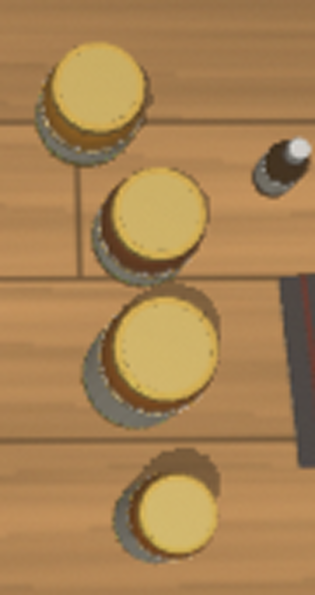

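```bash
cat >> h.py <<'E'
from scipy.optimize import least_squares
def model(p,name):
    x,y,z,a,e=p
    L={'lens':(.081,0,0),'glass':(.091,0,0),'collar':(.032,-.049,.030),'pan':(0,0,0),
       'btn':(.032+np.sin(np.radians(20))*e,-.049,.030+np.cos(np.radians(20))*e)}[name]
    c,s=np.cos(a),np.sin(a);return np.array([x+c*L[0]-s*L[1],y+s*L[0]+c*L[1],z+L[2]])
def fit(obs,x0):
    def f(p): return np.r_[np.concatenate([np.array(proj(n,model(p,m)))-px for n,m,px in obs]),(p[4]-.0115)/.0015]
    r_=least_squares(f,x0,x_scale=[.1,.1,.1,1,.01]);return r_.x,r_.fun
E
python3 - <<'E'
from h import *
obs=[("scene","lens",(268.8,329.)),("top","lens",(179.2,195.9)),("top","collar",(202.8,200.7)),("top","btn",(200,203.4)),("scene","btn",(235.8,333)),("scene","glass",(271.6,330.6))]
p,f=fit(obs,[.5,.21,.15,-.35,.0115]);print(p,f.round(1))
J=tri((0,0),(0,0))
print("lid",atz("top",229.3,355.9,.165))
print("jarmid proj", [ (n,proj(n,[.448,-.205,.0825]),proj(n,[.448,-.205,.165])) for n in("scene","top")])
im=cv2.imread("pics/scene0.png")[145:235,175:255]; cv2.imwrite("pics/js.png",cv2.resize(im,None,fx=6,fy=6,interpolation=cv2.INTER_CUBIC))
im=cv2.imread("pics/top0.png")[200:265,320:385]; cv2.imwrite("pics/jt.png",cv2.resize(im,None,fx=8,fy=8,interpolation=cv2.INTER_CUBIC))
E
```

```text
[ 0.50609536  0.22260768  0.15865388 -0.45181372  0.01137228] [ 0.8  2.2 -0.1 -0.7 -0.1  1.5  0.5 -1.  -1.2  0.2  0.5 -2.7 -0.1]
lid [ 0.45110488 -0.20619201  0.165     ]
jarmid proj [('scene', (np.float64(188.49047734755467), np.float64(209.52508799708846)), (np.float64(168.35581604822073), np.float64(206.44969206839068))), ('top', (np.float64(234.92054958680228), np.float64(350.5295026919466)), (np.float64(230.5707947559377), np.float64(355.45332351554555)))]
```

View pics/js.png

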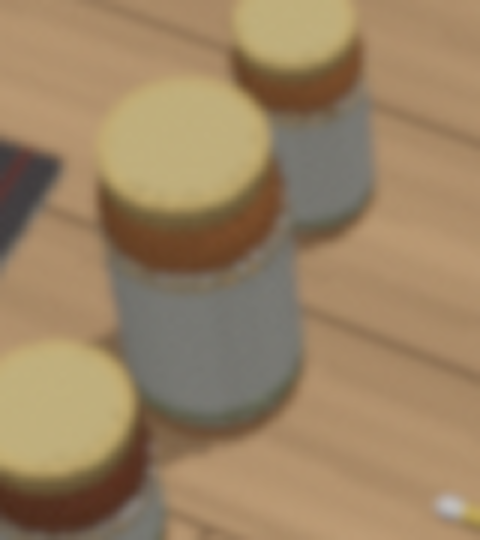

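View pics/jt.png

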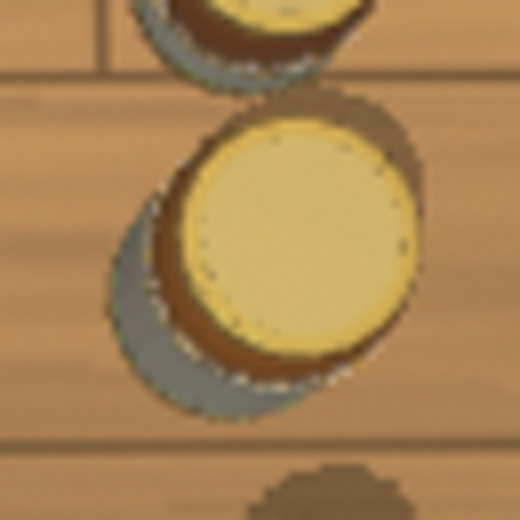

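```bash
cat >> h.py <<'E'
from scipy.spatial.transform import Rotation as R
def mv(P,az):
    s=get_state();M=R.from_quat(s['eef_rot']).as_matrix()
    d=M.T@(np.array(P)-s['tool_pos']);cur=np.arctan2(M[1,1],M[0,1])
    w=(az-cur+np.pi)%(2*np.pi)-np.pi
    print("clock",s['clock'],"pos",s['tool_pos'].round(4),"az",round(cur,4),"tilt",(M[:,2]).round(4),"F",s['contact_force'].round(2),"op",round(s['opening'],3),"q",s['q'].round(2))
    print("shift",(d/.75).round(5),"turn",round(-w/2,4))
E
python3 - <<'E'
from h import *
print(tri((169.2,205.8),(229.6,357.5)))
mv([.5654,.1939,.27],1.119)
E
```

```text
(array([ 0.44985507, -0.20852492,  0.16241254]), np.float64(0.004194045343253207))
clock 0.5 pos [ 0.2089 -0.589   0.2607] az -1.23 tilt [-0.e+00  1.e-04 -1.e+00] F [0.26 0.57 1.15] op 0.997 q [ 1.26  0.69 -0.19  1.57  0.16  0.9  -0.22]
shift [ 0.79693 -0.82498 -0.01235] turn -1.1745
```

Call:
{"api": "jog_arm", "payload": {
  "rows": [
    [[0.797,-0.825,-0.012],-0.9],
    [[0.797,-0.825,-0.012],-0.9],
    [[0.797,-0.825,-0.012],-0.9],
    [[0.797,-0.825,-0.012],-0.9],
    [[0.797,-0.825,-0.012],-0.9],
    [[0.797,-0.825,-0.012],-0.9],
    [[0.797,-0.825,-0.012],-0.9],
    [[0.797,-0.825,-0.012],-0.9],
    [[0.797,-0.825,-0.012],-0.9],
    [[0.797,-0.825,-0.012],-0.9],
    [[0.797,-0.825,-0.012],-0.9],
    [[0.797,-0.825,-0.012],-0.9],
    [[0.797,-0.825,-0.012],-0.9],
    [[0.797,-0.825,-0.012],-0.9],
    [[0.797,-0.825,-0.012],-0.9],
    [[0.797,-0.825,-0.012],-0.9],
    [[0.797,-0.825,-0.012],-0.9],
    [[0.797,-0.825,-0.012],-0.9],
    [[0.797,-0.825,-0.012],-0.9],
    [[0.797,-0.825,-0.012],-0.9]
  ],
  "gripper": 88
}}

```text
clock: 2.17
tool_pos: [0.5549, 0.1711, 0.2695]
eef_rot: [0.48, 0.877, -0.0, 0.0]
contact_force: [0.4, -0.7, 0.2]
opening: 1.0
```

Run:
```python
from h import *
mv([.5654,.1939,.27],1.119)
```

```text
clock 2.1667 pos [0.5549 0.1711 0.2695] az 0.5699 tilt [ 3.e-04 -5.e-04 -1.e+00] F [ 0.35 -0.72  0.25] op 1.0 q [-0.01  0.68 -0.64  1.68  0.48  0.95 -0.27]
shift [ 0.01801  0.02817 -0.00062] turn -0.2745
```

Call:
{"api": "jog_arm", "payload": {
  "rows": [
    [[0,0,0],-0.275],
    [[0,0,0],-0.275],
    [[0,0,0],-0.275],
    [[0,0,0],-0.275],
    [[0,0,0],-0.275],
    [[0,0,0],-0.275],
    [[0,0,0],-0.275]
  ]
}}

```text
clock: 2.75
tool_pos: [0.5543, 0.1691, 0.2694]
eef_rot: [0.224, 0.974, -0.0, -0.0]
contact_force: [0.6, -0.5, -0.2]
opening: 0.999
```

Run:
```python
from h import *
mv([.5654,.1939,.27],1.119)
im=snapshot("top");cv2.imwrite("pics/t1.png",cv2.resize(im[100:320,80:380,::-1],None,fx=2.6,fy=2.6))
im=snapshot("scene");cv2.imwrite("pics/s1.png",cv2.resize(im[150:370,220:480,::-1],None,fx=2.6,fy=2.6))
```

```text
clock 2.75 pos [0.5543 0.1691 0.2694] az 1.118 tilt [-0. -0. -1.] F [ 0.59 -0.46 -0.17] op 0.999 q [ 0.07  0.72 -0.79  1.68  0.59  1.    0.19]
shift [ 0.0012   0.03615 -0.00086] turn -0.0005
```

View pics/s1.png

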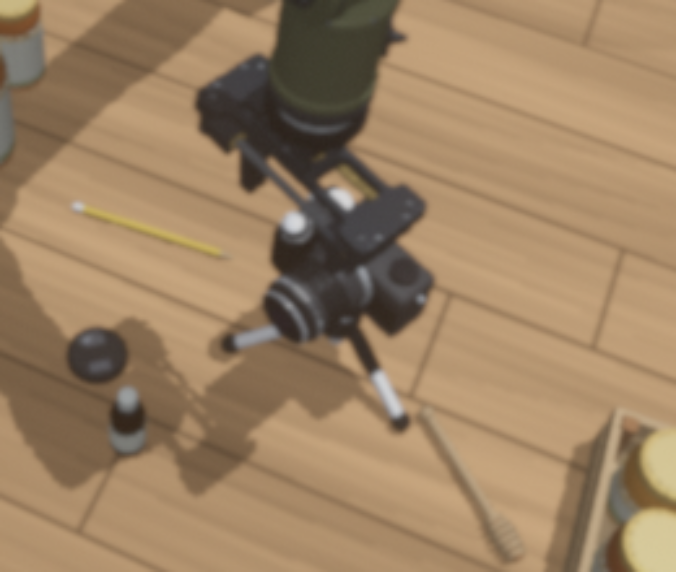

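View pics/t1.png

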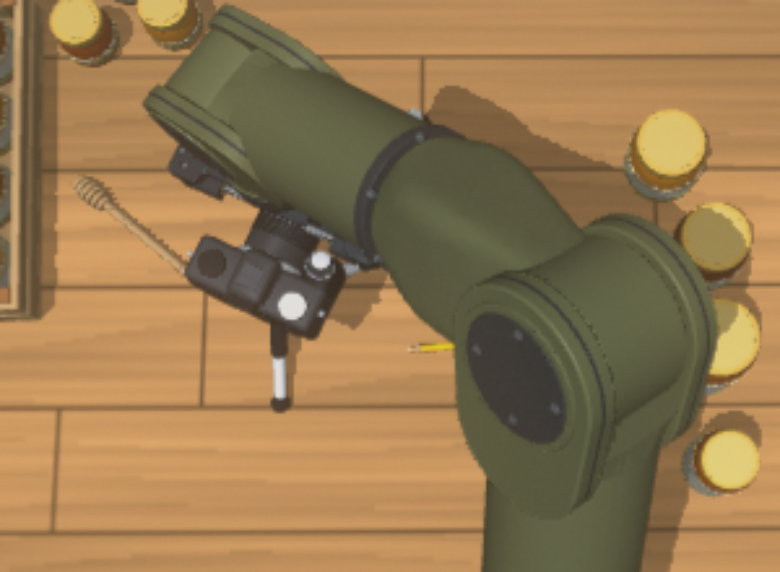

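Call:
{"api": "jog_arm", "payload": {
  "rows": [
    [[0.0012,0.0362,0],0],
    [[0.0012,0.0362,0],0],
    [[0.0012,0.0362,0],0],
    [[0.0012,0.0362,0.03],0],
    [[0.0012,0.0362,0.06],0],
    [[0.0012,0.0362,0.08],0],
    [[0.0012,0.0362,0.09],0],
    [[0.0012,0.0362,0.1],0],
    [[0.0012,0.0362,0.11],0],
    [[0.0012,0.0362,0.115],0],
    [[0.0012,0.0362,0.122],0],
    [[0.0012,0.0362,0.122],0],
    [[0.0012,0.0362,0.122],0]
  ]
}}

```text
clock: 3.93
tool_pos: [0.5654, 0.1942, 0.1781]
eef_rot: [0.224, 0.975, 0.0, 0.0]
contact_force: [-0.6, 0.0, 0.3]
opening: 0.999
```

Run:
```python
from h import *
mv([.5654,.1939,.177],1.119)
im=snapshot("scene");cv2.imwrite("pics/s2.png",cv2.resize(im[150:370,220:480,::-1],None,fx=2.6,fy=2.6))
```

```text
clock 3.9333 pos [0.5654 0.1942 0.1781] az 1.12 tilt [ 3.e-04  0.e+00 -1.e+00] F [-0.55  0.03  0.31] op 0.999 q [-0.02  0.84 -0.71  1.71  0.7   0.86  0.08]
shift [-0.00017 -0.00033  0.00145] turn 0.0005
```

View pics/s2.png

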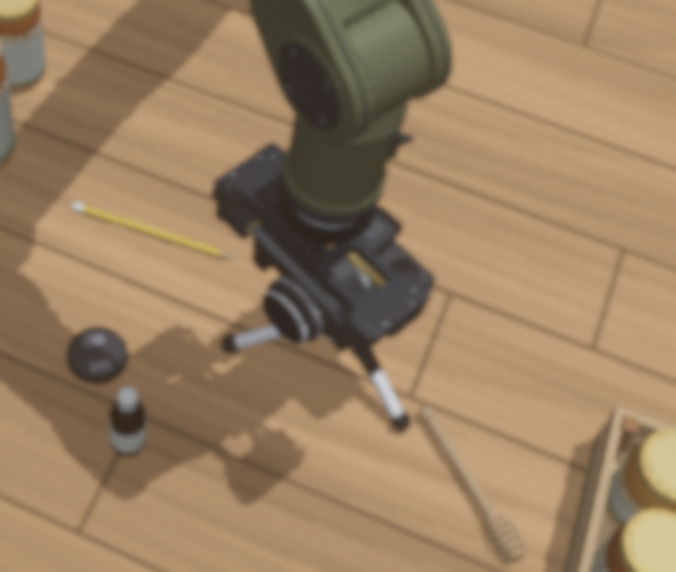

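Run:
```python
from h import *
s=get_state();M=R.from_quat(s['eef_rot']).as_matrix();c=np.array([.5061,.2226]);az0=np.arctan2(M[1,1],M[0,1])
rows=[]
for y in np.linspace(-.451,-1.73,17)[1:]:
    P=np.r_[c+.066*np.array([np.cos(y),np.sin(y)]),s['tool_pos'][2]-.001]
    d=M.T@(P-s['tool_pos'])/.75
    rows.append([[round(v,4) for v in d.tolist()],round(-(y+np.pi/2-az0)/2,4)])
print(rows)
```

```text
[[[-0.0, -0.0076, 0.0013], np.float64(0.0401)], [[0.0008, -0.0146, 0.0013], np.float64(0.08)], [[0.0022, -0.0215, 0.0013], np.float64(0.12)], [[0.0042, -0.0282, 0.0013], np.float64(0.16)], [[0.0066, -0.0348, 0.0013], np.float64(0.2)], [[0.0096, -0.0412, 0.0013], np.float64(0.2399)], [[0.0131, -0.0473, 0.0013], np.float64(0.2799)], [[0.0171, -0.0531, 0.0013], np.float64(0.3199)], [[0.0215, -0.0586, 0.0013], np.float64(0.3598)], [[0.0264, -0.0637, 0.0013], np.float64(0.3998)], [[0.0316, -0.0684, 0.0013], np.float64(0.4398)], [[0.0372, -0.0726, 0.0013], np.float64(0.4797)], [[0.0431, -0.0764, 0.0013], np.float64(0.5197)], [[0.0493, -0.0797, 0.0013], np.float64(0.5597)], [[0.0558, -0.0826, 0.0013], np.float64(0.5996)], [[0.0624, -0.0848, 0.0013], np.float64(0.6396)]]
```

Call:
{"api": "jog_arm", "payload": {
  "rows": [
    [[0,0,0.001],0],
    [[0,0,0.001],0],
    [[0,0,0.001],0],
    [[0,0,0.001],0],
    [[0,-0.0076,0.001],0.04],
    [[0.0008,-0.0146,0.001],0.08],
    [[0.0022,-0.0215,0.001],0.12],
    [[0.0042,-0.0282,0.001],0.16],
    [[0.0066,-0.0348,0.001],0.2],
    [[0.0096,-0.0412,0.001],0.24],
    [[0.0131,-0.0473,0.001],0.28],
    [[0.0171,-0.0531,0.001],0.32],
    [[0.0215,-0.0586,0.001],0.36],
    [[0.0264,-0.0637,0.001],0.4],
    [[0.0316,-0.0684,0.001],0.44],
    [[0.0372,-0.0726,0.001],0.48],
    [[0.0431,-0.0764,0.001],0.52],
    [[0.0493,-0.0797,0.001],0.56],
    [[0.0558,-0.0826,0.001],0.6],
    [[0.0624,-0.0848,0.001],0.64]
  ],
  "gripper": 66,
  "newtons": 12
}}

```text
clock: 5.65
tool_pos: [0.5003, 0.1588, 0.1781]
eef_rot: [0.763, 0.647, 0.005, 0.001]
contact_force: [9.5, 0.8, -5.7]
opening: 0.749
```

Run:
```python
from h import *
mv([.5,.2,.177],-.159)
for n in("top","scene"):
    im=snapshot(n);cv2.imwrite(f"pics/{n}3.png",cv2.resize(im[130:350,120:400,::-1],None,fx=2.6,fy=2.6))
```

```text
clock 5.65 pos [0.5003 0.1588 0.1781] az -0.1644 tilt [ 0.0099  0.0046 -0.9999] F [ 9.51  0.77 -5.66] op 0.749 q [-0.19  0.7  -0.34  1.95  0.42  0.55 -0.98]
shift [ 0.05418 -0.00936  0.00176] turn -0.0027
```

View pics/scene3.png

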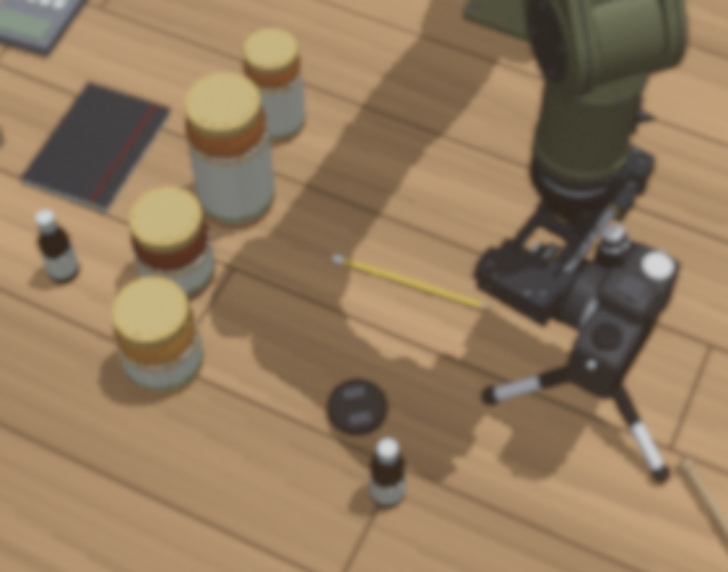

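Call:
{"api": "jog_arm", "payload": {
  "rows": [
    [[0,0,0],0],
    [[0,0,0],0],
    [[0,0,0],0],
    [[0,0,-0.02],0],
    [[0,0,-0.05],0],
    [[0,0,-0.08],0],
    [[0,0,-0.12],0],
    [[-0.04,0,-0.13],0],
    [[-0.08,0,-0.13],0],
    [[-0.12,0,-0.13],0],
    [[-0.16,0,-0.13],0],
    [[-0.16,0,-0.13],0]
  ],
  "gripper": 88
}}

```text
clock: 6.75
tool_pos: [0.4742, 0.0316, 0.274]
eef_rot: [0.764, 0.645, -0.003, 0.001]
contact_force: [0.0, -0.4, -0.2]
opening: 1.001
```

Run:
```python
from h import *
mv([.5,.2,.177],-.159)
for n in("top","scene"):
    im=snapshot(n);cv2.imwrite(f"pics/{n}4f.png",im[:,:,::-1])
    for t in["lens","collar","button","jar_tall_mid"]: print(n,t,mark_of(t,n)[:2])
cv2.imwrite("pics/top4.png",cv2.resize(cv2.imread("pics/top4f.png")[150:280,130:270],None,fx=4.5,fy=4.5,interpolation=cv2.INTER_CUBIC))
cv2.imwrite("pics/scene4.png",cv2.resize(cv2.imread("pics/scene4f.png")[190:320,280:420],None,fx=4.5,fy=4.5,interpolation=cv2.INTER_CUBIC))
```

```text
clock 6.75 pos [0.4742 0.0316 0.274 ] az -0.1686 tilt [-0.0042 -0.0056 -1.    ] F [ 0.03 -0.44 -0.18] op 1.001 q [ 0.13  0.5  -0.44  1.97  0.32  0.74 -0.68]
shift [ 0.22789 -0.00334  0.12796] turn -0.0048
top lens [{'pixel': [211.0, 213.3], 'p': 0.63}, {'pixel': [231.2, 409.3], 'p': 0.55}]
top collar [{'pixel': [228.1, 191.3], 'p': 0.57}]Traceback (most recent call last):
  File "<stdin>", line 5, in <module>
ValueError: it knows: collar, dipper, jar, jar_tall, jar_tall_mid, lens, lens_cap, notebook, pencil, spray
```

Run:
```python
from h import *
for n in("top","scene"):
    im=snapshot(n);cv2.imwrite(f"pics/{n}4f.png",im[:,:,::-1])
    for t in["lens","collar"]: print(n,t,mark_of(t,n)[:2])
cv2.imwrite("pics/top4.png",cv2.resize(cv2.imread("pics/top4f.png")[150:280,130:270],None,fx=4.5,fy=4.5,interpolation=cv2.INTER_CUBIC))
cv2.imwrite("pics/scene4.png",cv2.resize(cv2.imread("pics/scene4f.png")[190:320,280:420],None,fx=4.5,fy=4.5,interpolation=cv2.INTER_CUBIC))
```

```text
top lens [{'pixel': [211.9, 215.6], 'p': 0.8}]
top collar [{'pixel': [227.7, 190.5], 'p': 0.6}]
scene lens [{'pixel': [232.9, 324.9], 'p': 0.92}]
scene collar [{'pixel': [215.7, 353.5], 'p': 0.66}, {'pixel': [334.2, 400.9], 'p': 0.47}]
```

View pics/scene4.png

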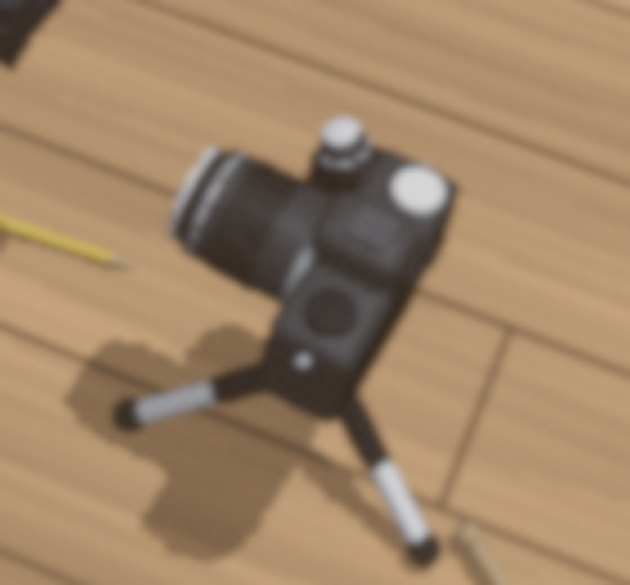

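View pics/top4.png

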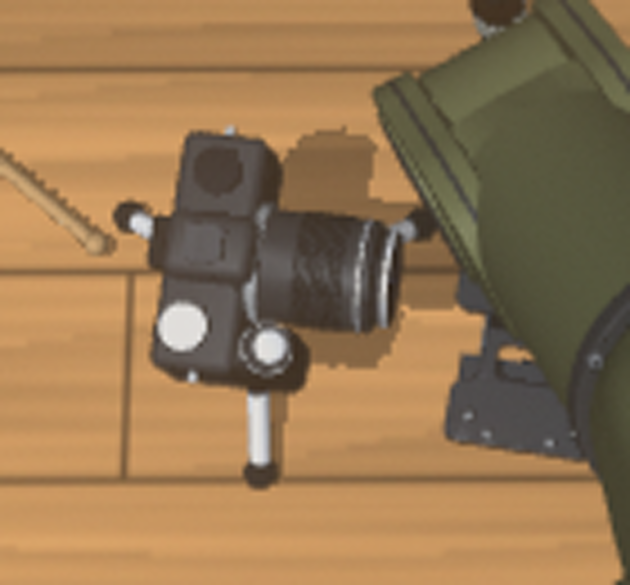

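```bash
cat >> h.py <<'E'
O0=[("scene","lens",(268.8,329.)),("top","lens",(179.2,195.9)),("top","collar",(202.8,200.7)),("top","btn",(200,203.4)),("scene","btn",(235.8,333)),("scene","glass",(271.6,330.6))]
O1=[("scene","lens",(232.9,324.9)),("top","lens",(211.7,215)),("top","collar",(227.8,190.7)),("scene","collar",(215.7+4,353.5)) ,("top","btn",(226.9,189.6)),("scene","btn",(219.3,356.2)),("scene","glass",(232.7,323.3)),("top","glass",(210.7,216.9))]
def joint(O0,O1):
    def f(p):
        return np.r_[np.concatenate([np.array(proj(n,model(p[[0,1,2,3,4]],m)))-x for n,m,x in O0]+[np.array(proj(n,model(p[[0,1,2,5,4]],m)))-x for n,m,x in O1]),(p[4]-.0115)/.0015]
    q=least_squares(f,[.506,.2226,.158,-.45,.0115,-1.7],loss='soft_l1',x_scale=[.1,.1,.1,1,.01,1]);return q.x,f(q.x)
E
python3 - <<'E'
from h import *
p,f=joint(O0,O1);print(p.round(4));print(f[:12].round(1));print(f[12:].reshape(-1)[:-1].reshape(-1,2).round(1))
J=np.array([.450,-.2075])
c=p[:2];d=J-c;print("want",np.arctan2(d[1],d[0]),np.linalg.norm(d),"y off",-d[0]*np.sin(p[5])+d[1]*np.cos(p[5]))
print(model(p[[0,1,2,5,4]],"btn"),model(p[[0,1,2,5,4]],"collar"))
p2,f=fit(O1,[.506,.2226,.158,-1.7,.0115]);print(p2,model(p2,"btn"))
E
```

```text
[ 0.5053  0.2211  0.1596 -0.438   0.0104 -1.663 ]
[ 0.4  2.1 -0.1 -0.6 -0.1  2.1  0.5 -0.5 -1.5 -0.3  0.1 -2.8]
[[ 1.2  0.5]
 [-0.5 -1.5]
 [-0.3 -1.4]
 [ 1.2  1.8]
 [ 0.2  0.6]
 [-1.5 -1.7]
 [-0.4 -1.7]
 [ 0.9  0.7]]
want -1.6992003677039378 0.4321315818406961 y off -0.01563481624313299
[0.45326765 0.19016542 0.19938897] [0.45359657 0.19372219 0.18957512]
[ 0.50509108  0.22079274  0.15986554 -1.66204362  0.01006055] [0.45306553 0.18996418 0.19931937]
```

Run:
```python
from h import *
mv([.4992,.1554,.178],-.129)
```

```text
clock 7.2 pos [0.4764 0.0399 0.2746] az -0.1581 tilt [ 0.e+00  4.e-04 -1.e+00] F [-0.45 -0.33 -0.69] op 1.001 q [ 0.12  0.5  -0.45  1.97  0.32  0.74 -0.68]
shift [0.15684 0.00577 0.12892] turn -0.0146
```

Call:
{"api": "jog_arm", "payload": {
  "rows": [
    [[0.04,0.0058,0],-0.0146],
    [[0.08,0.0058,0],-0.0146],
    [[0.12,0.0058,0],-0.0146],
    [[0.145,0.0058,0],-0.0146],
    [[0.157,0.0058,0],-0.0146],
    [[0.157,0.0058,0],-0.0146],
    [[0.157,0.0058,0.03],-0.0146],
    [[0.157,0.0058,0.06],-0.0146],
    [[0.157,0.0058,0.08],-0.0146],
    [[0.157,0.0058,0.095],-0.0146],
    [[0.157,0.0058,0.11],-0.0146],
    [[0.157,0.0058,0.12],-0.0146],
    [[0.157,0.0058,0.129],-0.0146],
    [[0.157,0.0058,0.129],-0.0146],
    [[0.157,0.0058,0.129],-0.0146]
  ]
}}

```text
clock: 8.45
tool_pos: [0.4994, 0.1538, 0.1779]
eef_rot: [0.752, 0.659, -0.0, 0.0]
contact_force: [-0.3, 0.0, 0.1]
opening: 0.998
```

Call:
{"api": "jog_arm", "payload": {
  "rows": [
    [[0,0,0],0],
    [[0,0,0],0],
    [[0,0,0],0],
    [[0,0,0],0]
  ],
  "gripper": 66
}}

```text
clock: 8.78
tool_pos: [0.4996, 0.1544, 0.1783]
eef_rot: [0.752, 0.659, 0.0, 0.0]
contact_force: [-0.5, -0.3, 0.0]
opening: 0.753
```

Run:
```python
from h import *
mv([.4948,.1559,.178],-.129)
```

```text
clock 8.7833 pos [0.4996 0.1544 0.1783] az -0.1308 tilt [ 8.e-04  1.e-04 -1.e+00] F [-0.47 -0.31  0.02] op 0.753 q [-0.17  0.7  -0.35  1.95  0.43  0.57 -0.94]
shift [ 0.00116 -0.00662  0.00041] turn -0.0009
```

Call:
{"api": "jog_arm", "payload": {
  "rows": [
    [[0,-0.0015,0],0],
    [[0,-0.003,0],0],
    [[0,-0.0045,0],0],
    [[0,-0.006,0],0],
    [[0,-0.0075,0],0],
    [[0,-0.0075,0],0],
    [[0,-0.0075,0],0],
    [[0,-0.0075,0],0]
  ]
}}

```text
clock: 9.45
tool_pos: [0.4964, 0.1542, 0.1781]
eef_rot: [0.752, 0.659, 0.002, 0.001]
contact_force: [6.6, -2.6, -4.4]
opening: 0.749
```

Run:
```python
from h import *
mv([.4948,.1559,.178],-.129)
```

```text
clock 9.45 pos [0.4964 0.1542 0.1781] az -0.1329 tilt [ 4.5e-03 -1.0e-04 -1.0e+00] F [ 6.64 -2.61 -4.39] op 0.749 q [-0.18  0.69 -0.35  1.96  0.43  0.56 -0.95]
shift [ 0.00193 -0.00245  0.00019] turn -0.0019
```

Call:
{"api": "jog_arm", "payload": {
  "rows": [
    [[0,-0.001,0],0],
    [[0,-0.002,0],0],
    [[0,-0.0028,0],0],
    [[0,-0.0028,0],0],
    [[0,-0.0028,0],0]
  ]
}}

```text
clock: 9.87
tool_pos: [0.4948, 0.1539, 0.1782]
eef_rot: [0.753, 0.658, 0.002, 0.002]
contact_force: [7.7, -3.0, -4.0]
opening: 0.749
```

Call:
{"api": "jog_arm", "payload": {
  "rows": [
    [[0,0.005,0],0],
    [[0,0.008,0],0],
    [[0,0.008,0],0],
    [[0,0.008,0],0],
    [[0,0.008,-0.02],0],
    [[0,0.008,-0.05],0],
    [[0,0.008,-0.09],0],
    [[0,0.008,-0.13],0],
    [[-0.04,0.008,-0.13],0],
    [[-0.08,0.008,-0.13],0],
    [[-0.12,0.008,-0.13],0],
    [[-0.16,0.008,-0.13],0],
    [[-0.16,0.008,-0.13],0]
  ],
  "gripper": 88
}}

```text
clock: 10.95
tool_pos: [0.4801, 0.0286, 0.2748]
eef_rot: [0.755, 0.656, -0.003, 0.001]
contact_force: [-0.0, -1.0, -0.8]
opening: 0.999
```

Run:
```python
from h import *
for n in("top","scene"):
    im=snapshot(n);cv2.imwrite(f"pics/{n}5f.png",im[:,:,::-1])
    for t in["lens","collar"]: print(n,t,mark_of(t,n)[:2])
cv2.imwrite("pics/top5.png",cv2.resize(cv2.imread("pics/top5f.png")[150:280,130:270],None,fx=4.5,fy=4.5,interpolation=cv2.INTER_CUBIC))
cv2.imwrite("pics/scene5.png",cv2.resize(cv2.imread("pics/scene5f.png")[190:320,280:420],None,fx=4.5,fy=4.5,interpolation=cv2.INTER_CUBIC))
```

```text
top lens [{'pixel': [210.0, 216.4], 'p': 0.59}, {'pixel': [235.1, 348.7], 'p': 0.23}]
top collar [{'pixel': [229.1, 185.1], 'p': 0.9}]
scene lens [{'pixel': [233.0, 325.9], 'p': 0.74}, {'pixel': [217.1, 354.4], 'p': 0.74}]
scene collar [{'pixel': [218.5, 353.3], 'p': 0.55}]
```

View pics/scene5.png

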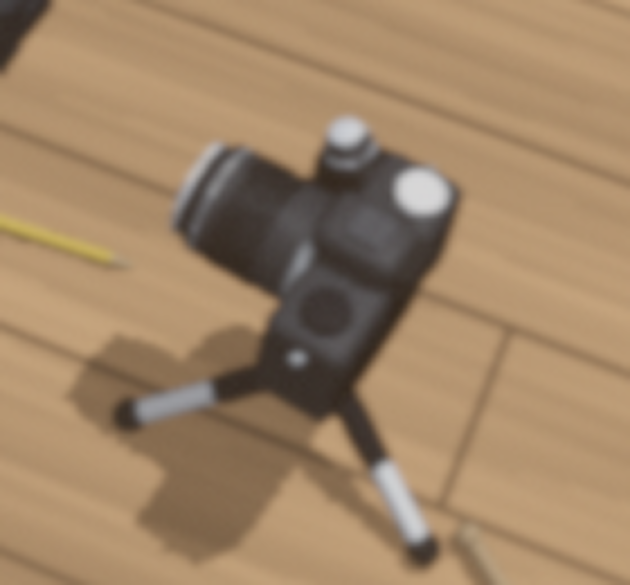

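View pics/top5.png

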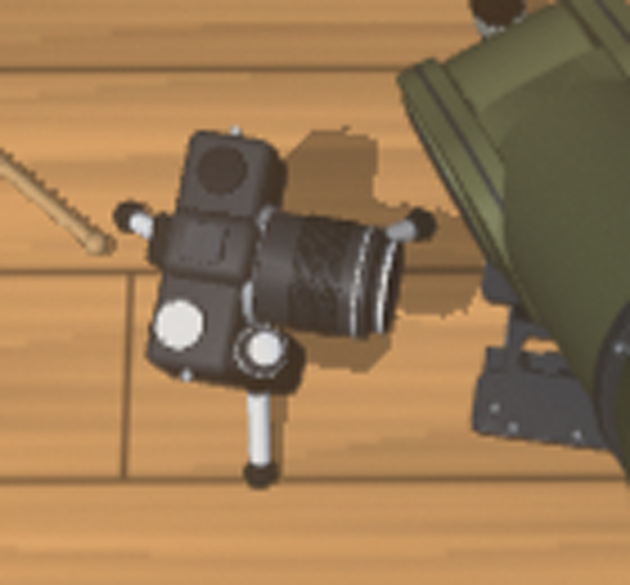

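```bash
cat >> h.py <<'E'
O2=[("scene","lens",(233,325.9)),("top","lens",(210.7,216.)),("top","btn",(227.3,188.9)),("scene","btn",(219.3,357.3)),("scene","glass",(231.6,324.4)),("top","glass",(212.2,216.7))]
E
python3 - <<'E'
from h import *
def lug(a,b):
    P=[atz("top",150+v/4.5,130+u/4.5,.18) for u,v in(a,b)]; d=P[0]-P[1]; return np.arctan2(d[1],d[0])-np.pi/2,np.linalg.norm(d),((P[0]+P[1])/2)
print(lug((230,130),(192,377)),lug((235,131),(186,376)))
J=np.array([.450,-.2075])
def f(p):
    v=[]
    for i,O in((3,O0),(5,O1),(6,O2)):
        v+=[np.array(proj(n,model(p[[0,1,2,i,4]],m)))-x for n,m,x in O]
    return np.r_[np.concatenate(v),(p[4]-.0115)/.0015]
q=least_squares(f,[.506,.2226,.158,-.45,.0115,-1.7,-1.7],loss='soft_l1',x_scale=[.1,.1,.1,1,.01,1,1]);p=q.x
print(p.round(4),f(p)[-13:].round(1))
d=J-p[:2];print("want",np.arctan2(d[1],d[0]),"y off",-d[0]*np.sin(p[6])+d[1]*np.cos(p[6]))
pp=p[[0,1,2,6,4]];print(model(pp,"btn"),model(pp,"collar"))
mv(model(pp,"btn")+[0,0,.05],-.129)
E
```

```text
(np.float64(-1.690300024821447), np.float64(0.13532102274278554), array([0.50722873, 0.22633386, 0.18      ])) (np.float64(-1.7347193517892068), np.float64(0.13505780652434657), array([0.50721986, 0.22657174, 0.18      ]))
[ 0.5061  0.2215  0.1599 -0.4487  0.0093 -1.6685 -1.7016] [ 0.4  0.2  1.4 -2.9 -0.1  0.1 -0.9 -1.6 -0.1 -2.   0.4  0.5 -1.5]
want -1.7008600505351288 y off 0.00030015173316048915
[0.45295174 0.19305721 0.19868168] [0.45336626 0.19620924 0.18994701]
clock 11.25 pos [0.4821 0.0373 0.2755] az -0.128 tilt [ 3.e-04  1.e-03 -1.e+00] F [ 0.32  1.03 -0.8 ] op 1.0 q [ 0.13  0.51 -0.46  1.95  0.33  0.75 -0.65]
shift [ 0.20094 -0.06505  0.03596] turn 0.0005
```

Run:
```python
from h import *
outs=[]
for yaw in(-1.70,-1.74):
  for n,(r0,c0) in{"top":(185,155),"scene":(200,310)}.items():
    im=cv2.resize(cv2.imread(f"pics/{n}5f.png")[r0:r0+65,c0:c0+75],None,fx=5.3,fy=5.3,interpolation=cv2.INTER_CUBIC)
    c,s=np.cos(yaw),np.sin(yaw)
    def W(L): return np.array([.5061+c*L[0]-s*L[1],.2215+s*L[0]+c*L[1],.1599+L[2]])
    def pl(pts,col):
        q=np.array([proj(n,W(L)) for L in pts]);q=(np.c_[q[:,1]-c0+.5,q[:,0]-r0+.5]*5.3-.5).round().astype(int)
        cv2.polylines(im,[q.reshape(-1,1,2)],False,col,1)
    t=np.linspace(0,2*np.pi,60)
    pl([(.091,.026*np.cos(a),.026*np.sin(a)) for a in t],(0,255,255))
    pl([(.081,.031*np.cos(a),.031*np.sin(a)) for a in t],(0,255,0))
    pl([(.032+.0135*np.cos(a),-.049+.0135*np.sin(a),.03) for a in t],(0,0,255))
    pl([(-.023,-.065,.03),(-.023,.065,.03),(.023,.065,.03),(.023,-.065,.03),(-.023,-.065,.03)],(255,0,255))
    pl([(-.0,0,0),(.12,0,0)],(255,255,0))
    outs.append(im)
cv2.imwrite("pics/ov.png",np.vstack([np.hstack(outs[:2]),np.hstack(outs[2:])])[:600,:800])
print(outs[0].shape)
```

```text
(344, 398, 3)
```

View pics/ov.png

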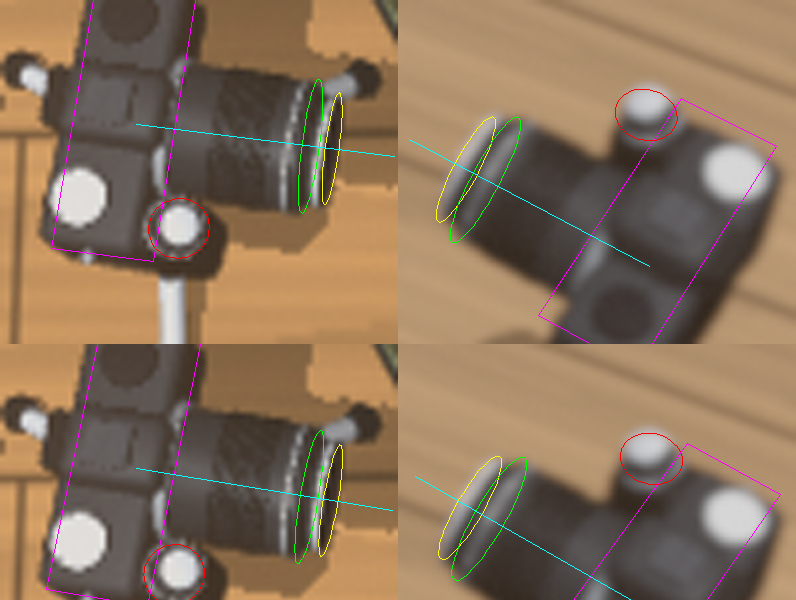

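Run:
```python
from h import *
mv([.4524,.1883,.236],-.130)
```

```text
clock 11.25 pos [0.4821 0.0373 0.2755] az -0.128 tilt [ 3.e-04  1.e-03 -1.e+00] F [ 0.32  1.03 -0.8 ] op 1.0 q [ 0.13  0.51 -0.46  1.95  0.33  0.75 -0.65]
shift [ 0.19454 -0.06497  0.05286] turn 0.001
```

Call:
{"api": "jog_arm", "payload": {
  "rows": [
    [[0.03,-0.065,0],0],
    [[0.07,-0.065,0],0],
    [[0.11,-0.065,0],0],
    [[0.15,-0.065,0],0],
    [[0.18,-0.065,0],0],
    [[0.1945,-0.065,0],0],
    [[0.1945,-0.065,0],0],
    [[0.1945,-0.065,0.01],0],
    [[0.1945,-0.065,0.02],0],
    [[0.1945,-0.065,0.03],0],
    [[0.1945,-0.065,0.035],0],
    [[0.1945,-0.065,0.04],0],
    [[0.1945,-0.065,0.045],0],
    [[0.1945,-0.065,0.05],0],
    [[0.1945,-0.065,0.053],0],
    [[0.1945,-0.065,0.053],0],
    [[0.1945,-0.065,0.053],0],
    [[0.1945,-0.065,0.053],0]
  ],
  "gripper": 0,
  "newtons": 20
}}

```text
clock: 12.75
tool_pos: [0.4528, 0.1867, 0.2358]
eef_rot: [0.752, 0.659, 0.0, 0.0]
contact_force: [0.1, -0.8, 0.5]
opening: 0.004
```

Run:
```python
from h import *
mv([.4524,.1883,.236],-.130)
im=snapshot("scene");cv2.imwrite("pics/s6.png",cv2.resize(im[170:290,290:430,::-1],None,fx=4.5,fy=4.5,interpolation=cv2.INTER_CUBIC))
```

```text
clock 12.75 pos [0.4528 0.1867 0.2358] az -0.1307 tilt [ 4.e-04  2.e-04 -1.e+00] F [ 0.08 -0.76  0.52] op 0.004 q [-0.22  0.58 -0.41  1.99  0.37  0.65 -1.  ]
shift [ 0.00203 -0.00085 -0.00023] turn -0.0004
```

View pics/s6.png

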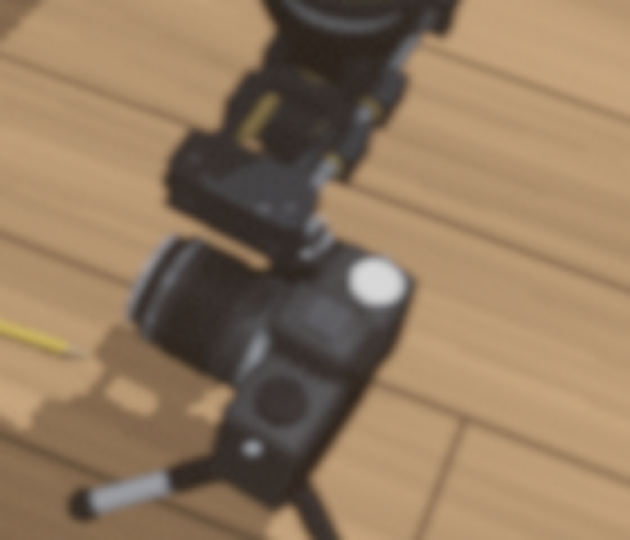

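Call:
{"api": "jog_arm", "payload": {
  "rows": [
    [[0.0005,0,0.0015],0],
    [[0.001,0,0.003],0],
    [[0.0016,0,0.0045],0],
    [[0.0022,0,0.006],0],
    [[0.0027,0,0.0075],0],
    [[0.0033,0,0.009],0],
    [[0.0039,0,0.0107],0],
    [[0.0039,0,0.0107],0],
    [[0.0039,0,0.0107],0]
  ]
}}

```text
clock: 13.55
tool_pos: [0.453, 0.1895, 0.2275]
eef_rot: [0.752, 0.659, -0.0, 0.0]
contact_force: [-0.1, 0.6, -0.5]
opening: 0.008
```

Call:
{"api": "jog_arm", "payload": {
  "rows": [
    [[0.0002,0,0.0007],0],
    [[0.0005,0,0.0013],0],
    [[0.0007,0,0.002],0],
    [[0.0007,0,0.002],0],
    [[0.0007,0,0.002],0]
  ]
}}

```text
clock: 13.97
tool_pos: [0.4532, 0.19, 0.2261]
eef_rot: [0.752, 0.659, -0.0, 0.0]
contact_force: [-0.4, 0.5, -0.6]
opening: 0.006
```

Call:
{"api": "jog_arm", "payload": {
  "rows": [
    [[0.0002,0,0.0007],0],
    [[0.0005,0,0.0013],0],
    [[0.0007,0,0.002],0],
    [[0.0007,0,0.002],0]
  ]
}}

```text
clock: 14.3
tool_pos: [0.4532, 0.1905, 0.2245]
eef_rot: [0.752, 0.659, -0.0, -0.0]
contact_force: [0.4, 0.2, 0.3]
opening: 0.005
```

Call:
{"api": "jog_arm", "payload": {
  "rows": [
    [[0.0002,0,0.0007],0],
    [[0.0005,0,0.0013],0],
    [[0.0005,0,0.0013],0]
  ]
}}

```text
clock: 14.55
tool_pos: [0.4533, 0.1909, 0.2236]
eef_rot: [0.752, 0.659, -0.0, 0.0]
contact_force: [-0.5, 0.2, 0.6]
opening: 0.002
```

Call:
{"api": "jog_arm", "payload": {
  "rows": [
    [[0.0002,0,0.0007],0],
    [[0.0005,0,0.0013],0],
    [[0.0005,0,0.0013],0]
  ]
}}

```text
clock: 14.8
tool_pos: [0.4533, 0.1913, 0.2226]
eef_rot: [0.752, 0.659, -0.0, 0.0]
contact_force: [-0.0, 0.3, 0.2]
opening: 0.007
```

Call:
{"api": "jog_arm", "payload": {
  "rows": [
    [[0.0002,0,0.0007],0],
    [[0.0005,0,0.0013],0],
    [[0.0005,0,0.0013],0]
  ]
}}

```text
clock: 15.05
tool_pos: [0.4534, 0.1916, 0.2217]
eef_rot: [0.752, 0.659, -0.0, 0.0]
contact_force: [0.6, -0.0, 1.4]
opening: 0.003
```

Call:
{"api": "jog_arm", "payload": {
  "rows": [
    [[0.0002,0,0.0007],0],
    [[0.0005,0,0.0013],0],
    [[0.0005,0,0.0013],0]
  ]
}}

```text
clock: 15.3
tool_pos: [0.4535, 0.1919, 0.2207]
eef_rot: [0.752, 0.659, -0.0, 0.0]
contact_force: [0.5, -1.4, 0.9]
opening: 0.005
```

Call:
{"api": "jog_arm", "payload": {
  "rows": [
    [[0.0002,0,0.0007],0],
    [[0.0005,0,0.0013],0],
    [[0.0005,0,0.0013],0]
  ]
}}

```text
clock: 15.55
tool_pos: [0.4535, 0.1923, 0.2197]
eef_rot: [0.752, 0.659, -0.0, 0.0]
contact_force: [-0.5, -1.2, 1.5]
opening: 0.004
```

Call:
{"api": "jog_arm", "payload": {
  "rows": [
    [[0.0002,0,0.0007],0],
    [[0.0003,0,0.001],0],
    [[0.0003,0,0.001],0]
  ]
}}

```text
clock: 15.8
tool_pos: [0.4536, 0.1926, 0.219]
eef_rot: [0.752, 0.659, -0.0, 0.0]
contact_force: [-0.0, -0.6, 2.5]
opening: 0.003
```

Call:
{"api": "jog_arm", "payload": {
  "rows": [
    [[0.0002,0,0.0007],0],
    [[0.0003,0,0.001],0],
    [[0.0003,0,0.001],0]
  ]
}}

```text
clock: 16.05
tool_pos: [0.4536, 0.1927, 0.2185]
eef_rot: [0.752, 0.659, -0.0, 0.0]
contact_force: [-0.1, -1.1, 5.4]
opening: 0.007
```

Call:
{"api": "jog_arm", "payload": {
  "rows": [
    [[0,0,0],0],
    [[0,0,0],0],
    [[0,0,0],0],
    [[0,0,0],0],
    [[0,0,0],0],
    [[0,0,0],0],
    [[0,0,0],0],
    [[0,0,0],0],
    [[0,0,0],0],
    [[0,0,0],0],
    [[0,0,0],0],
    [[0,0,0],0],
    [[0,0,0],0],
    [[0,0,0],0]
  ]
}}

```text
clock: 17.22
tool_pos: [0.4536, 0.1927, 0.2184]
eef_rot: [0.752, 0.659, 0.0, 0.0]
contact_force: [-0.5, -1.8, 4.9]
opening: 0.009
```

Run:
```python
from h import *
mv([.4524,.1883,.236],-.130)
```

```text
clock 17.2167 pos [0.4536 0.1927 0.2184] az -0.1309 tilt [ 3.e-04 -2.e-04 -1.e+00] F [-0.52 -1.76  4.88] op 0.009 q [-0.25  0.6  -0.39  2.    0.39  0.61 -1.03]
shift [-0.00606 -0.00083 -0.02341] turn -0.0004
```

Call:
{"api": "jog_arm", "payload": {
  "rows": [
    [[0.0001,0,0.0004],0],
    [[0.0003,0,0.0008],0],
    [[0.0004,0,0.0012],0],
    [[0.0006,0,0.0016],0],
    [[0.0007,0,0.002],0],
    [[0.0009,0,0.0024],0],
    [[0.001,0,0.0028],0],
    [[0.0012,0,0.0032],0],
    [[0.0013,0,0.0036],0],
    [[0.0015,0,0.004],0],
    [[0.0016,0,0.0044],0],
    [[0.0016,0,0.0046],0],
    [[0.0016,0,0.0046],0]
  ]
}}

```text
clock: 18.3
tool_pos: [0.4538, 0.1937, 0.2156]
eef_rot: [0.752, 0.659, 0.0, 0.0]
contact_force: [-0.8, -3.1, 12.0]
opening: 0.008
```

Call:
{"api": "jog_arm", "payload": {
  "rows": [
    [[0.0001,0,0.0004],0],
    [[0.0003,0,0.0008],0],
    [[0.0004,0,0.0011],0],
    [[0.0004,0,0.0011],0],
    [[0.0004,0,0.0011],0],
    [[0.0004,0,0.0011],0]
  ]
}}

```text
clock: 18.8
tool_pos: [0.4539, 0.1938, 0.2151]
eef_rot: [0.752, 0.659, 0.0, 0.001]
contact_force: [-2.5, -3.6, 15.6]
opening: 0.005
```

Call:
{"api": "jog_arm", "payload": {
  "rows": [
    [[-0.0005,0,-0.0013],0],
    [[-0.001,0,-0.0027],0],
    [[-0.0015,0,-0.004],0],
    [[-0.002,0,-0.0055],0],
    [[-0.0027,0,-0.0075],0],
    [[-0.0036,0,-0.01],0],
    [[-0.0055,0,-0.015],0],
    [[-0.0055,0,-0.03],0],
    [[-0.0055,0,-0.05],0],
    [[-0.0055,0,-0.08],0],
    [[-0.04,0,-0.08],0],
    [[-0.08,0,-0.08],0],
    [[-0.12,0,-0.08],0],
    [[-0.16,0,-0.08],0],
    [[-0.18,0,-0.08],0],
    [[-0.18,0,-0.08],0],
    [[-0.18,0,-0.08],0]
  ]
}}

```text
clock: 20.22
tool_pos: [0.4362, 0.0604, 0.2741]
eef_rot: [0.752, 0.659, 0.0, -0.0]
contact_force: [0.6, 0.2, -0.1]
opening: 0.007
```

Run:
```python
from h import *
mv([.4524,.1883,.236],-.130)
for n in("top","scene"):
    im=snapshot(n);cv2.imwrite(f"pics/{n}7f.png",im[:,:,::-1])
    a=cv2.imread(f"pics/{n}5f.png");b=cv2.imread(f"pics/{n}7f.png")
    r0,r1,c0,c1=(150,250,150,225) if n=="top" else (200,300,310,400)
    A,B=[cv2.resize(v[r0:r1,c0:c1],None,fx=4.4,fy=4.4) for v in(a,b)];cv2.imwrite(f"pics/{n}7.png",np.hstack([A,B])[:600,:800])
    d=[cv2.cvtColor(v[r0:r1,c0:c1],cv2.COLOR_BGR2GRAY).astype(np.float32) for v in(a,b)]
    print(n,cv2.phaseCorrelate(*d), np.abs(d[0]-d[1]).mean())
    for t in["lens"]: print(mark_of(t,n)[:1])
```

```text
clock 20.2167 pos [0.4362 0.0604 0.2741] az -0.1324 tilt [ 2.e-04  6.e-04 -1.e+00] F [ 0.58  0.23 -0.11] op 0.007 q [ 0.08  0.46 -0.47  2.07  0.32  0.68 -0.74]
shift [ 0.17185 -0.00113  0.05086] turn -0.0012
top ((0.32346134300035345, 0.022733760188323515), 0.7935455418904622) 6.4150667
[]
scene ((-0.02053765646110861, -0.0037759885363399803), 0.9723696105745103) 1.83
[{'pixel': [229.4, 326.0], 'p': 0.91}]
```

View pics/top7.png

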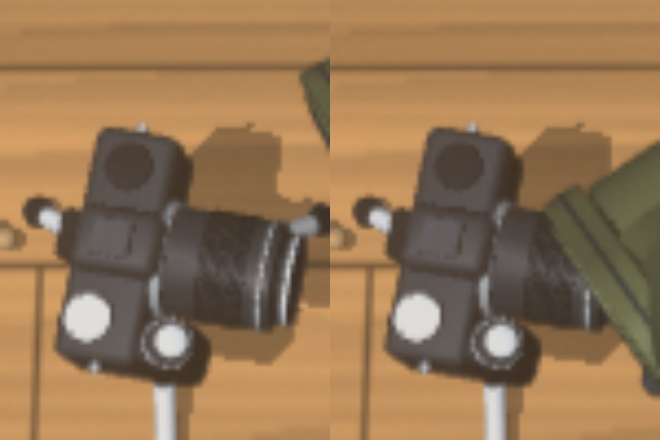

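View pics/scene7.png

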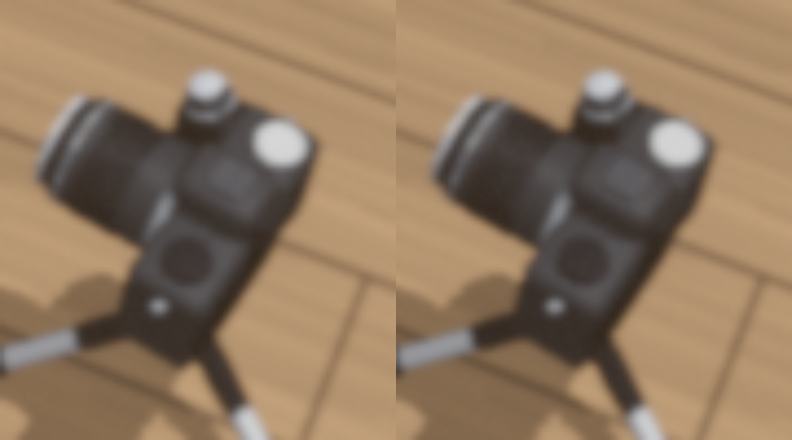

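View pics/scene7f.png

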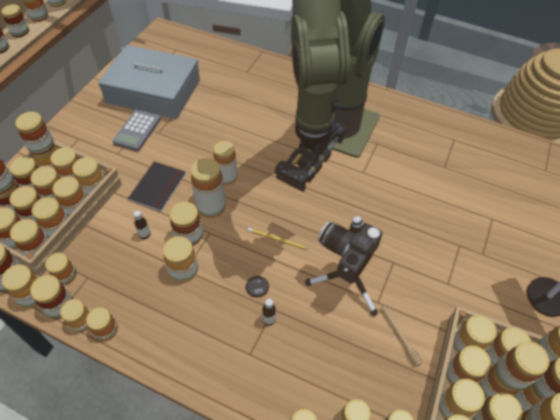

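Run:
```python
from plant import *
print(workorder.finish_job())
```

```text
the job is handed in; nothing more can be done
None
```

I panned the camera onto the tall jar, held the release at halfway for about 1.2 s, squeezed it fully down, let it up, backed off and handed the job in at about 20 s. No verdict was reported.

- **Aim:** I turned the camera in two pushes, with the open fingers either side of the lens barrel. My fit to both camera pictures put the jar within about 1 mm of the lens axis, and the finger contact position put it about 3 mm off. A third, cruder estimate from the strap lugs disagreed at about 14 mm, which is still inside the 20 mm limit. An overlay of the camera model on the pictures favoured the first two.
- **Halfway hold:** The force rose slowly from first contact, then sharply to about 5 N, which sits between the 2.5 N of the soft spring and the 9 N needed to go on. I read that as the halfway stop.
- **Full press:** I moved about 3.3 mm further down at about 4 mm/s. The force reached 12 N and then stiffened to 15.6 N, which I took as the end stop. I had no direct reading of the button's travel, so both press depths are inferred from force and distance.
- **Last look:** In the pictures before and after the press the camera has not moved (scene-view shift about 0.02 pixel) and the button looks up again. The jars and small items look where they were at the start. The arm was clear, with a force reading near zero. The arm partly covered the lens in the top view, so that last check rests mainly on the scene camera.

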